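# Slide the die board home on the eyelet press and latch it

## Task

Push the die board by its yellow lip along the rails of the turquoise eyelet press, towards the press frame, until it drops flat into its locating notches; then push the red latch knob round until the latch lies fully across the board. Just push gently with the fingertips, and no further once you feel it drop in: the board must not be rammed, lifted or tipped. Leave the other things on the table where they are.

Things in the scene. Friction and masses are not known exactly. Their poses are not given: they have to be found in the camera images.
- press: Turquoise eyelet press with slide bed, fixed. Origin on the table under the bed's middle; z up, x across the rails (away from the robot at yaw 0), y along them; the board slides to -y, where the press frame stands. All mm below in this frame. Bed 136 wide, y -140 to +205; steel rail tops at z 32; side cheeks (inner faces x +-57, tops z 45.5) guide the board with 2 mm side play.
- board: Aluminium die board, loose, 110 (x) x 170 mm (y), plate 10 mm thick, 0.65 to 0.95 kg, yellow lip at its +y end, brass disc near its -y end. Origin in its middle at the level of the undersides of its feet (8 mm high); plate top 18 mm above; axes as the press's. Rides with its origin at z 32, starting 70 to 130 mm short of home; home is z 26 (a 6 mm drop). Sliding takes 2 to 6 N.
- lip (a point): Top middle of the outer (+y) face of the yellow upright lip, where the fingertip pushes towards -y. Lip 70 mm wide (x), 12 thick (y), rising 26 above the plate; outer face flush with the board's end, 85 mm from the board's origin, and running 36 mm down from this point to the plate's underside. Rail tops lie 44 mm below this point while the board rides.
- seat (a point): Fixed point of the press where the board's origin lies when home: x 0, y -30, z 26 in the press frame. Rail notches (21 mm long, 6 deep) catch all four feet (16 mm long) there at once: inner pair at y -90, outer pair at y +30. Pushed slowly (to 50 mm/s) the board drops in by itself and the notch walls stop it, 2.5 mm play each way; fast it may skip over.
- ram (a point): Lower end of the steel ram: x 0, y -95, z 114 in the press frame, 28 mm diameter. The press head is above it (y -85 to -205, z 170 to 230, 36 wide), on a column at y -165 to -225; its operating lever rises to z 385 at y -250. Keep clear of all this.
- latch (a joint): Clamp latch angle (rad) about an upright pivot at x -84, y -20 in the press frame. 0: open, arm along the press's +y beside the bed; 1.571 (end stop): arm along +x, across the board; starts at 0 to 0.35. Closes clockwise seen from above. Friction about 1 N at the knob; stays where left. Arm 16 wide, underside z 47, top z 55: clears a board that is home by 3 mm, strikes one still riding.
- latch_knob (a point): Middle of the top of the red upright knob on the latch arm, 60 mm from the pivot, 90 mm above the table. The knob is a post of 14 mm diameter rising 35 mm above the arm; the arm ends 8 mm beyond the knob's centre.
- die_steel: Spare steel die, 32 mm diameter, 40 mm high, standing beside the press on the robot's side; leave alone. Origin under its centre.
- die_brass: Spare brass die, 36 mm diameter, 34 mm high, standing beyond the bed; leave alone. Origin under its centre.
- jar: Clear jar with green cap, 60 mm diameter, 85 mm high, beyond the bed; leave alone. Origin under its centre.
- pliers: Hand eyelet pliers with orange and black grips, about 170 x 60 mm, 28 mm high, lying beyond the bed; leave alone. Origin under the middle.
- mallet: Hammer lying on the right of the table; leave alone.
- screwdriver: Screwdriver lying on the left of the table; leave alone.
- grommet: Loose brass grommet ring, 44 mm outside diameter, 8 mm high, lying beside the bed on the robot's side; leave alone. Origin under its centre.
There are look-alikes about, which are no part of the job. There is more than one size of the board; the one meant has the size given above.

How it is judged:
By the outcome, as a careful person would: the job done as asked, in the order asked, and still so for the second after the job is handed in, with the robot touching nothing.
It also fails if it takes over 53 s, if anything falls off the work surface, if the arm or the gripper's body presses on something with over 40 N, if the wrist force passes 120 N, or if a joint passes its speed limit or range.

## Robot

A 7-joint arm with a two-finger parallel gripper is mounted at the origin on the work surface. World frame = base frame: x ahead of the robot, y to its left, z up, the work surface at z = 0. Lengths are in m, angles in rad, forces in N, time in s.
With the tool pointing down it reaches from about 0.4 to 0.925 m from the base axis. Payload 5.6 kg.
Tool frame: the origin (TCP) lies at the very end of the fingers, on their centre line; the grasp point (between the pads) lies 19 mm behind it; z points along the fingers, y is the line along which they close (so a half turn about z gives the same grasp; the last joint's range is limited). The gripper opens to 85 mm and grips with 20 to 120 N. Pads are 22 mm wide; open, the fingers measure 114 mm over their backs; the gripper's body (76 mm by 85 mm) begins 54 mm behind the grasp point. The pads swing forward as they close: fully open they stand 13 mm farther back than shut.
Start: joints at [-1.358, 0.468, -0.012, 1.603, 0.006, 1.071, -0.056], TCP at [0.165, 0.629, 0.231] pointing down, gripper open.
Joint ranges: [-2.53, 2.53], [-0.31, 2.02], [-1.57, 1.55], [0.28, 2.44], [-1.29, 4.43], [0.15, 1.84], [-2.92, 2.92]. Speed limits (rad/s): [2.57, 2.57, 3.14, 3.14, 3.14, 3.14, 3.14].

## Interface

Orientations are given as a rotation vector (axis times angle).
In Python, from cell import bot, get_image, camera_params gives the robot as it stands.
- The arm moves only by the tool send_rows, never from a script. Its argument "motion" is text: rows parted by semicolons, each of 6 numbers parted by spaces: the shift along the tool's x, y, z in units of 400 mm (1.0 is 400 mm), then the turn, a rotation vector about the tool's x, y, z in units of 360 degrees (1.0 is 360 degrees). A call has 1 to 8 rows; each row shifts and turns the commanded pose from where the row before left it, along the tool's axes as they then stand; what a row does not reach is not made up. A row lasts 1/8 s, in which the tool goes at most 62.5 mm and 10.7 degrees, less where a joint would pass 70% of its speed; a pose out of reach is approached as far as the arm can. A call with a number of a shift or a turn outside -1 to 1 is refused whole. A call with a gripper value outside its range is refused whole. "claw" is the closure, from 0 (fully open) to 1 (shut), set as the call begins (left out, the last holds). The fingers move at their own pace and stop on an object; "grip_force" is the grip in N (left out, the last holds). Time passes only in rows, so rows that do not move let the fingers close. It gives the time, the measured TCP pose, the force, the opening and the grip force at its end, in the units of the state.
- bot.get_obs(): the state, without advancing time (a new reading comes with each control period).
- get_image(name): name is "side" or "top"; returns the picture (400x640x3 uint8, red, green, blue); there is no depth.
- camera_params(name): a dict with "fov_y" (degrees; the focal length in pixels is half the picture's height over the tangent of half this angle, whatever the lens; pixels are square), "cx", "cy" (the principal point, pixels), "R" (3x3) and "t" (3): a world point X has camera coordinates R X + t. Camera axes: x right, y down, z forward; pixel columns grow to the right and rows downward; lengths in m; the calibration is good to about 2 mm. A picture is of the moment at which its call begins. camera_params takes no time and is no camera call.
- bot.job_done(): hands the job in; it is judged then, once.
The state is a dict: "time": time; "q": joint angles; "qd": joint speeds; "effort": joint torques, N m; "tool_pos": TCP position; "tool_rot": TCP orientation; "contact_force": force on the tool from outside, world axes, zero at the start; "moment": the same for the moment, N m; "grip_width": finger opening in m; "gripper_force": force on a finger pad.
Only numpy, scipy, OpenCV 4.12 (cv2) and the standard library are available. Lean on these libraries where they do the work, as an engineer would, in place of code of your own. Each camera call takes 0.05 s, during which the arm holds its last target. There are 200 camera calls.

## Working session

There is one attempt and no reset: what is moved stays moved. The work goes in short steps, Python scripts to look and compute and a tool call to move; the robot and the scene stay as the last step left them, time stands still between calls to the robot, and variables do not carry over. Pictures are saved under pics/ and viewed, at most 11 in all, crops included, and the job is handed in when it is done.

Besides the shell and the picture viewer there is one more tool, called after "Call:" in YAML: its name, and indented under it one key for each argument. send_rows: Moves the arm, as the interface text tells. Shifts and turns lie within -1 to 1; 1 stands for 400 mm of shift or 360 degrees of turn. Its arguments: {"type":"object","properties":{"motion":{"type":"string"},"claw":{"type":"number"},"grip_force":{"type":"number"}},"required":["motion"]}

```bash
mkdir -p pics
python3 - <<'E'
from cell import bot,get_image,camera_params
import cv2,json
for n in("top","side"):
    cv2.imwrite(f"pics/{n}0.png",get_image(n)[:,:,::-1]); p=camera_params(n); print(n,p)
o=bot.get_obs(); print(o)
E
```

```text
top {'fov_y': 55.55808313005338, 'cx': 315.1666555961182, 'cy': 198.98502960372545, 'R': array([[-0.01157939, -0.99988296, -0.00999904],
       [-0.99177364,  0.01275917, -0.1273666 ],
       [ 0.12747927,  0.00844196, -0.99180531]]), 't': array([-0.00205326,  0.54994089,  1.33906341])}
side {'fov_y': 42.33203607438049, 'cx': 311.7971659719203, 'cy': 198.56471193120709, 'R': array([[-0.97894333, -0.20371044,  0.01311573],
       [-0.16237567,  0.73814722, -0.65480747],
       [ 0.12370978, -0.64314908, -0.75568191]]), 't': array([0.51269278, 0.15365984, 1.35739467])}
{'time': 0.1, 'q': array([-1.35801848,  0.46832978, -0.01163769,  1.60352714,  0.006009  ,
        1.07143201, -0.05629816]), 'qd': array([ 0.00173486, -0.00062111, -0.00141767, -0.0023892 , -0.00053352,
        0.00034823,  0.00033618]), 'effort': array([ 6.90402412e-04, -5.33519375e+01,  2.14406499e-02, -2.51966786e+01,
        1.14568262e-02,  4.30087501e-03, -2.79654273e-06]), 'tool_pos': array([0.16436499, 0.62834537, 0.23040904]), 'tool_rot': array([-4.00709850e-01, -3.11582908e+00,  2.60497012e-03]), 'contact_force': array([0.22466272, 0.34120739, 0.47786401]), 'moment': array([-0.01616307,  0.01125763, -0.01516278]), 'gripper_force': 0.0, 'grip_width': 0.08523677619439388}
```

View pics/top0.png

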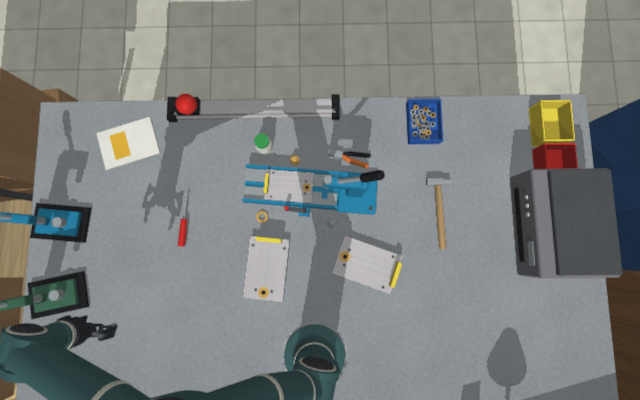

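View pics/side0.png

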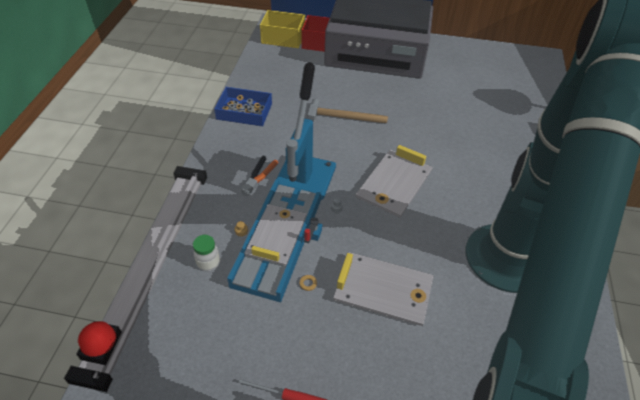

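Run:
```python
import cv2,numpy as np
a=cv2.imread("pics/top0.png")[145:225,230:390]; b=cv2.imread("pics/side0.png")[150:305,215:350]
cv2.imwrite("pics/top_c.png",cv2.resize(a,None,fx=5,fy=5,interpolation=cv2.INTER_CUBIC))
cv2.imwrite("pics/side_c.png",cv2.resize(b,None,fx=3.8,fy=3.8,interpolation=cv2.INTER_CUBIC))
```

```text
(no output)
```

View pics/top_c.png

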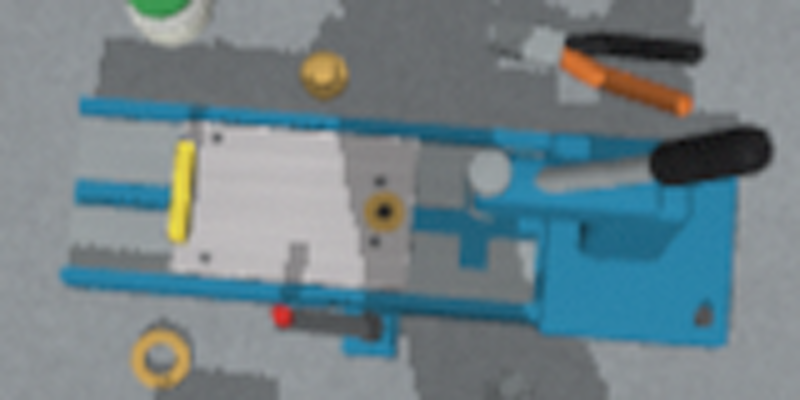

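View pics/side_c.png

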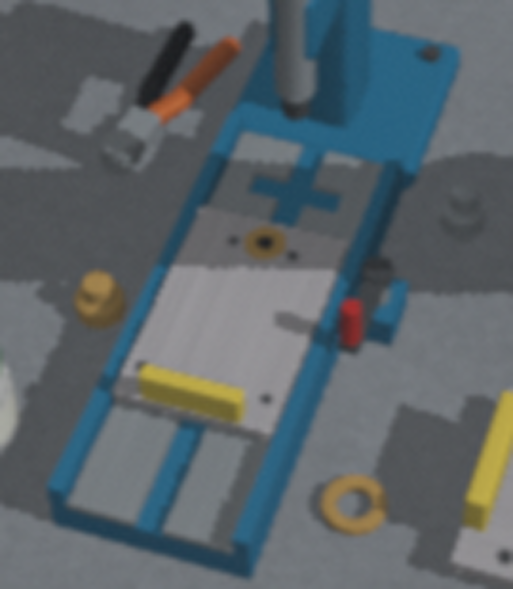

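```bash
cat > h.py <<'E'
import numpy as np,cv2
from cell import bot,get_image,camera_params
from scipy.optimize import least_squares
P={n:camera_params(n) for n in("top","side")}
def proj(n,X):
    p=P[n]; c=np.atleast_2d(X)@p["R"].T+p["t"]; f=200/np.tan(np.radians(p["fov_y"]/2))
    return c[:,:2]/c[:,2:]*f+[p["cx"],p["cy"]]
def w(pr,X):
    c,s=np.cos(pr[2]),np.sin(pr[2]); X=np.atleast_2d(np.asarray(X,float))/1000
    return np.c_[pr[0]+c*X[:,0]-s*X[:,1],pr[1]+s*X[:,0]+c*X[:,1],X[:,2]]
def knob(a,r=60,z=90): return [-84+r*np.sin(a),-20+r*np.cos(a),z]
E
cat > fit.py <<'E'
from h import *
T=lambda u,v:(230+u/5,145+v/5); S=lambda u,v:(215+u/3.8,150+v/3.8)
obs=[("top",[62.5,205,45.5],T(80,106)),("top",[-62.5,205,45.5],T(64,275)),
("side",[68,205,45.5],S(57,490)),("side",[-68,205,45.5],S(250,553)),
("top",'kn',T(283,316)),("top",[-84,-20,55],T(372,325)),("side",'kn',S(352,302)),
("top",'L',T(174,191)),("side",'L',S(190,394)),("top",'D',T(384,211)),("side",'D',S(264,242)),("side",[0,-95,114],S(294,110))]
def pt(m,v):
    if m=='kn': return knob(v[4])
    if m=='L': return [0,v[3]+85,76]
    if m=='D': return [0,v[5],52]
    return m
res=lambda v:np.concatenate([proj(n,w(v,pt(m,v)))[0]-p for n,m,p in obs])
r=least_squares(res,[.6,.05,0,70,.2,0],x_scale=[.1,.1,.1,50,.3,50],loss='soft_l1')
v=r.x; print(v); print(np.round(res(v).reshape(-1,2),1)); print("lip",w(v,pt('L',v)),"seatlip",w(v,[0,55,70]),"knob",w(v,knob(v[4])),"piv",w(v,[-84,-20,0]))
np.save("v.npy",v)
for n,(x0,y0,x1,y1,k) in {"top":(230,145,390,225,5),"side":(215,150,350,305,3.8)}.items():
    im=cv2.resize(cv2.imread(f"pics/{n}0.png")[y0:y1,x0:x1],None,fx=k,fy=k,interpolation=cv2.INTER_CUBIC)
    def L(pts,col,c=True):
        q=np.int32((proj(n,w(v,pts))-[x0,y0])*k); cv2.polylines(im,[q],c,col,1)
    L([[-68,-140,45.5],[68,-140,45.5],[68,205,45.5],[-68,205,45.5]],(0,0,255))
    b=v[3]; L([[-55,b-85,50],[55,b-85,50],[55,b+85,50],[-55,b+85,50]],(255,0,255))
    L([[-35,b+73,76],[35,b+73,76],[35,b+85,76],[-35,b+85,76]],(0,0,0)); L([[-35,b+85,76],[35,b+85,76],[35,b+85,40],[-35,b+85,40]],(0,0,0))
    L([knob(v[4]),knob(v[4],z=55),[-84,-20,55]],(0,255,0),False)
    cv2.imwrite(f"pics/{n}_o.png",im)
    if n=="top": A=im
    else:
        cv2.imwrite("pics/o.png",np.vstack([cv2.resize(A,(640,320)) , ]) )
B=cv2.resize(im,(348,400)); A=cv2.resize(A,(452,226)); C=np.zeros((400,800,3),np.uint8); C[:226,:452]=A; C[:,452:]=B; cv2.imwrite("pics/o.png",C)
E
python3 fit.py
```

```text
[ 5.94726905e-01  4.47904249e-02 -7.64321499e-02  4.34262037e+01
  2.29186892e-02 -2.27484398e+01]
[[-0.8 -0.2]
 [-0.7  0.1]
 [-1.  -0.3]
 [ 1.7 -2.8]
 [-0.2 -1. ]
 [-0.4 -0.3]
 [ 0.5  0.3]
 [-1.3 -0.4]
 [ 0.5 -0.6]
 [-0.4 -0.6]
 [ 0.5 -0.3]
 [ 0.4 -0.4]]
lip [[0.60453324 0.17284169 0.076     ]] seatlip [[0.59892658 0.09962985 0.07      ]] knob [[0.51539624 0.09096699 0.09      ]] piv [[0.50944499 0.03126287 0.        ]]
```

View pics/side_o.png

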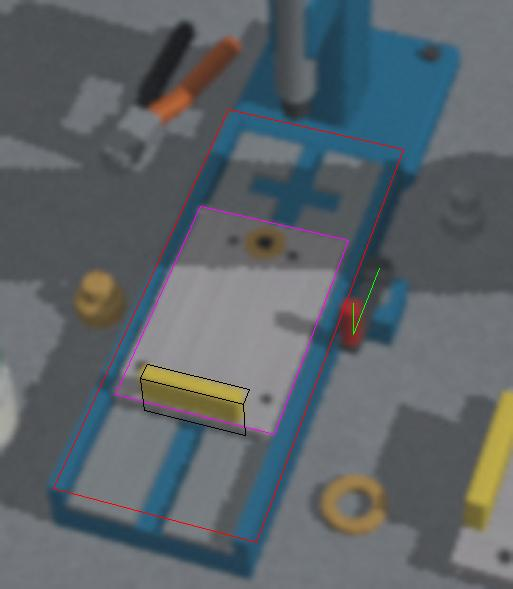

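View pics/top_o.png

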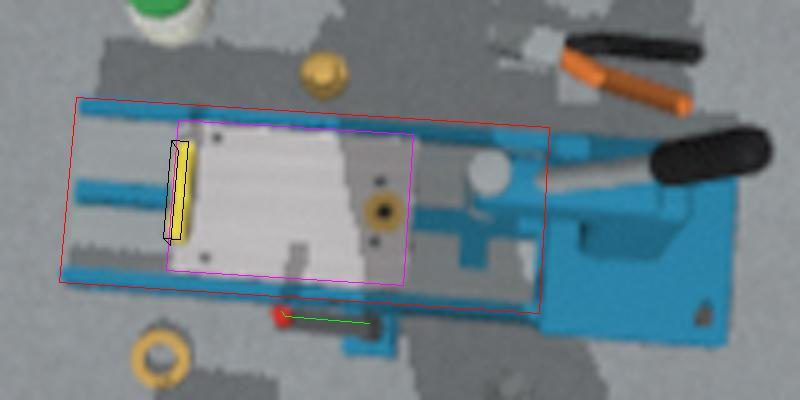

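The board meant is the one on the bed: top image (290,185), with its 110 x 170 overlay matching. The look-alikes at (266,268) and (368,263) are larger and lie loose on the table. The lip is near world (0.604, 0.171) and the knob near (0.515, 0.089). Moving behind the lip now.

Call:
send_rows:
  motion: "0 0 0 0 0 -0.0286; -0.108 -0.086 0 0 0 0; -0.108 -0.086 0 0 0 0; -0.108 -0.086 0 0 0 0; -0.108 -0.086 0 0 0 0; -0.108 -0.086 0 0 0 0; -0.108 -0.086 0 0 0 0; -0.108 -0.086 0 0 0 0"
  claw: 1
  grip_force: 60

```text
time: 1.1
tool_pos: [0.4487, 0.3642, 0.231]
tool_rot: [-0.119, -3.139, 0.0]
contact_force: [0.2, -0.1, 0.3]
grip_width: 0.0002
gripper_force: 0.0
```

Call:
send_rows:
  motion: "-0.108 -0.086 0 0 0 0; -0.108 -0.086 0 0 0 0; -0.108 -0.086 0 0 0 0; -0.108 -0.086 0 0 0 0; 0 0 0 0 0 0; 0 0 0 0 0 0"

```text
time: 1.85
tool_pos: [0.6089, 0.2157, 0.2306]
tool_rot: [-0.12, -3.138, -0.0]
contact_force: [-0.0, -0.1, -0.6]
grip_width: 0.0001
gripper_force: 0.0
```

```bash
cat >> h.py <<'E'
from scipy.spatial.transform import Rotation as Ro
def st():
    o=bot.get_obs(); v=np.load("v.npy"); R=Ro.from_rotvec(o["tool_rot"]).as_matrix(); d=o["tool_pos"]-[v[0],v[1],0]; c,s=np.cos(v[2]),np.sin(v[2])
    p=np.array([c*d[0]+s*d[1],-s*d[0]+c*d[1],d[2]])*1000
    print("t",o["time"],"press mm",p.round(1),"ytool deg",np.degrees(np.arctan2(R[1,1],R[0,1])-v[2]).round(1),"z",R[:,2].round(3),"F",o["contact_force"].round(1),"w",round(o["grip_width"],4),o["tool_pos"].round(4))
    return p,R,v
def to(x,y,z):
    p,R,v=st(); d=np.array([x,y,z])-p; c,s=np.cos(v[2]),np.sin(v[2]); W=np.array([c*d[0]-s*d[1],s*d[0]+c*d[1],d[2]]); print("units",(R.T@W/400).round(4))
E
python3 -c "
from h import *
to(0,165,54)"
```

```text
t 1.85 press mm [  1.1 171.5 230.6] ytool deg 90.0 z [-0.001  0.    -1.   ] F [-0.  -0.1 -0.6] w 0.0001 [0.6089 0.2157 0.2306]
units [ 0.0021 -0.0163  0.4416]
```

Call:
send_rows:
  motion: "0 0 0.1 0 0 0; 0 0 0.1 0 0 0; 0 0 0.1 0 0 0; 0 0 0.06 0 0 0; 0 0 0.04 0 0 0; 0 0 0.04 0 0 0; 0 0 0 0 0 0"

```text
time: 2.72
tool_pos: [0.6087, 0.2156, 0.0544]
tool_rot: [-0.119, -3.138, 0.001]
contact_force: [-0.6, -0.6, -0.1]
grip_width: -0.0001
gripper_force: 0.0
```

```bash
python3 -c "
from h import *
st()
n=[]
for k in('top','side'):
    a=get_image(k)[:,:,::-1]; n.append(cv2.resize(a[140:230,220:400] if k=='top' else a[150:305,200:400],(400,200 if k=='top' else 310)))
n[0]=np.pad(n[0],((0,110),(0,0),(0,0))); cv2.imwrite('pics/a1.png',np.hstack(n))"
```

```text
t 2.725 press mm [  0.9 171.4  54.4] ytool deg 90.0 z [-0.002 -0.    -1.   ] F [-0.6 -0.6 -0.1] w -0.0001 [0.6087 0.2156 0.0544]
```

View pics/a1.png

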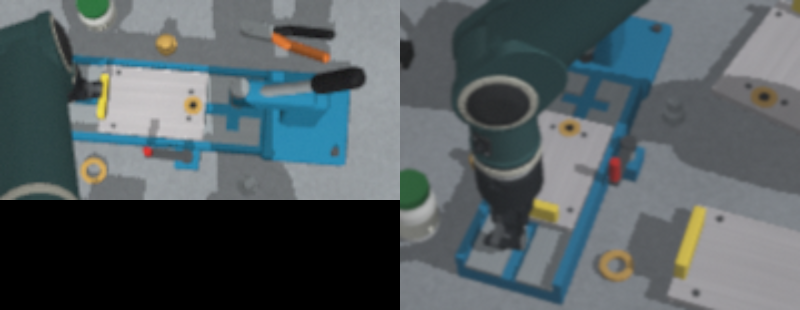

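The finger stands behind the middle of the lip (left panel about (90,92), lip (103,97)). I'm advancing at about 32 mm/s.

Call:
send_rows:
  motion: "0 -0.01 0 0 0 0; 0 -0.01 0 0 0 0; 0 -0.01 0 0 0 0; 0 -0.01 0 0 0 0; 0 -0.01 0 0 0 0; 0 -0.01 0 0 0 0; 0 -0.01 0 0 0 0; 0 -0.01 0 0 0 0"

```text
time: 3.82
tool_pos: [0.6071, 0.1835, 0.0553]
tool_rot: [0.12, 3.139, 0.001]
contact_force: [0.3, 2.4, -0.2]
grip_width: 0.0001
gripper_force: 1.4
```

Call:
send_rows:
  motion: "0 -0.01 0 0 0 0; 0 -0.01 0 0 0 0; 0 -0.01 0 0 0 0; 0 -0.01 0 0 0 0; 0 -0.01 0 0 0 0; 0 -0.01 0 0 0 0; 0 -0.01 0 0 0 0"

```text
time: 4.7
tool_pos: [0.6049, 0.1552, 0.0553]
tool_rot: [0.12, 3.139, 0.0]
contact_force: [0.6, 3.6, -1.3]
grip_width: -0.0005
gripper_force: 2.1
```

Call:
send_rows:
  motion: "0 -0.01 0 0 0 0; 0 -0.01 0 0 0 0; 0 -0.01 0 0 0 0; 0 -0.01 0 0 0 0; 0 -0.01 0 0 0 0; 0 -0.01 0 0 0 0; 0 -0.01 0 0 0 0"

```text
time: 5.58
tool_pos: [0.6028, 0.1273, 0.0553]
tool_rot: [-0.12, -3.139, 0.0]
contact_force: [0.5, 4.3, -1.7]
grip_width: 0.0001
gripper_force: 2.1
```

Call:
send_rows:
  motion: "0 -0.006 0 0 0 0; 0 -0.006 0 0 0 0"

```text
time: 5.82
tool_pos: [0.6024, 0.1228, 0.0553]
tool_rot: [0.119, 3.139, 0.0]
contact_force: [-0.1, 4.2, -1.2]
grip_width: 0.0002
gripper_force: 2.1
```

```bash
python3 -c "
from h import *
st()
b=get_image('top')[:,:,::-1]; a=get_image('side')[:,:,::-1]; cv2.imwrite('pics/a2.png',np.hstack([cv2.resize(a[150:300,220:370],(400,400),interpolation=2),cv2.resize(b[145:225,240:320],(400,400),interpolation=2)]))"
```

```text
t 5.825 press mm [ 1.7 78.4 55.3] ytool deg 90.0 z [ 0.  0. -1.] F [-0.1  4.2 -1.2] w 0.0002 [0.6024 0.1228 0.0553]
```

View pics/a2.png

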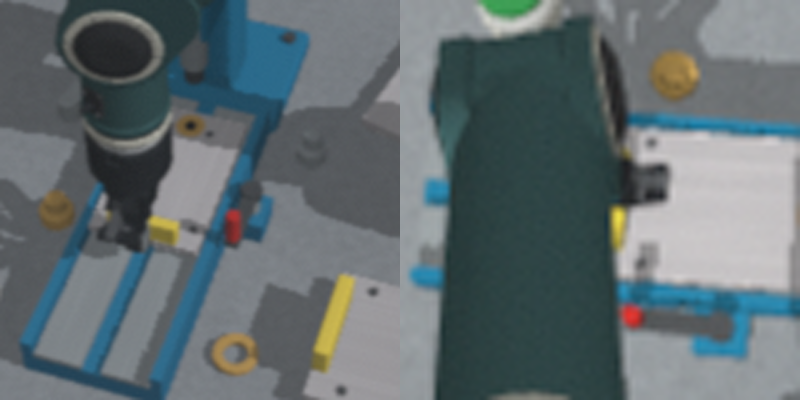

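Still sliding at 4 N. I'm taking fine steps now.

Call:
send_rows:
  motion: "0 -0.006 0 0 0 0; 0 -0.006 0 0 0 0"

```text
time: 6.18
tool_pos: [0.6021, 0.1181, 0.0553]
tool_rot: [-0.119, -3.139, -0.0]
contact_force: [0.6, 4.9, -0.8]
grip_width: 0.0001
gripper_force: 2.1
```

Call:
send_rows:
  motion: "0 -0.005 0 0 0 0"

```text
time: 6.3
tool_pos: [0.6019, 0.116, 0.0553]
tool_rot: [-0.12, -3.139, -0.0]
contact_force: [-0.5, 3.1, -1.4]
grip_width: -0.0001
gripper_force: 2.1
```

Call:
send_rows:
  motion: "0 -0.005 0 0 0 0"

```text
time: 6.42
tool_pos: [0.6018, 0.1136, 0.0554]
tool_rot: [-0.12, -3.139, 0.0]
contact_force: [-0.9, 3.6, -0.7]
grip_width: 0.0
gripper_force: 2.1
```

Call:
send_rows:
  motion: "0 -0.005 0 0 0 0"

```text
time: 6.55
tool_pos: [0.6017, 0.1121, 0.0554]
tool_rot: [0.12, 3.139, 0.0]
contact_force: [0.7, 4.1, -1.3]
grip_width: -0.0004
gripper_force: 2.2
```

Call:
send_rows:
  motion: "0 -0.005 0 0 0 0"

```text
time: 6.68
tool_pos: [0.6016, 0.1102, 0.0554]
tool_rot: [0.119, 3.139, 0.0]
contact_force: [0.0, 4.3, 0.3]
grip_width: 0.0001
gripper_force: 2.2
```

Call:
send_rows:
  motion: "0 -0.005 0 0 0 0"

```text
time: 6.8
tool_pos: [0.6016, 0.1099, 0.0555]
tool_rot: [0.118, 3.138, 0.004]
contact_force: [0.9, 11.0, -1.5]
grip_width: -0.0003
gripper_force: 5.0
```

The force rose to 11 N and the tip stopped, so the board is against the notch wall. I'm backing off and rising to look.

Call:
send_rows:
  motion: "0 0.02 0 0 0 0; 0 0.05 0 0 0 0; 0 0.05 0 0 0 0; 0 0 -0.1 0 0 0; 0 0 -0.1 0 0 0; 0 0 -0.1 0 0 0; 0.08 0.12 0 0 0 0; 0.08 0.12 0 0 0 0"

```text
time: 7.8
tool_pos: [0.5482, 0.2585, 0.1762]
tool_rot: [0.121, 3.138, 0.001]
contact_force: [-0.2, 0.6, 0.0]
grip_width: 0.0001
gripper_force: 0.0
```

```bash
python3 -c "
from h import *
p,R,v=st()
out=[]
for n,(x0,y0,x1,y1) in {'side':(215,150,345,280),'top':(240,145,340,245)}.items():
    a=get_image(n)[:,:,::-1]; np.save(n+'.npy',a); k=400/(x1-x0); im=cv2.resize(a[y0:y1,x0:x1],(400,400),interpolation=2)
    for z,b,col in((26,-30,(255,0,255)),(32,-30,(0,0,255))):
        for Q in([[-55,b-85,z+18],[55,b-85,z+18],[55,b+85,z+18],[-55,b+85,z+18]],[[-35,b+73,z+44],[35,b+73,z+44],[35,b+85,z+44],[-35,b+85,z+44]]):
            cv2.polylines(im,[np.int32((proj(n,w(v,Q))-[x0,y0])*k)],True,col,1)
    out.append(im)
cv2.imwrite('pics/a3.png',np.hstack(out))"
```

```text
t 7.8 press mm [-62.8 209.6 176.2] ytool deg 90.0 z [ 0.002  0.001 -1.   ] F [-0.2  0.6  0. ] w 0.0001 [0.5482 0.2585 0.1762]
```

View pics/a3.png

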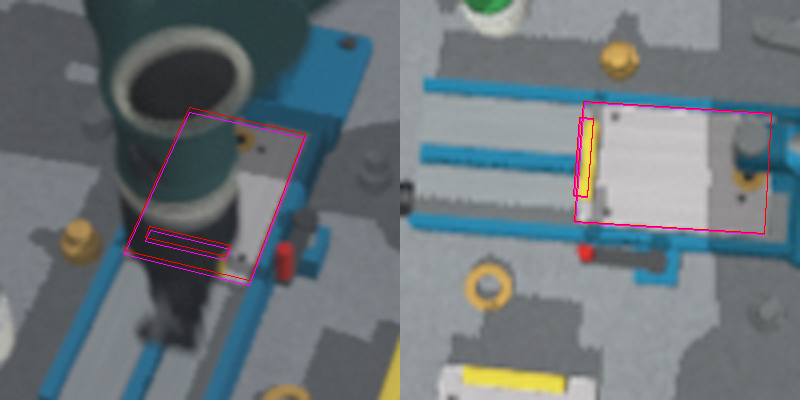

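```bash
sed -i 's/S(250,553)/S(247,540)/' fit.py; python3 fit.py
python3 - <<'E'
from h import *
for n in("top","side"):
    a=np.load(n+".npy")[:,:,::-1].astype(int); m=(a[...,0]>120)&(a[...,1]<70)&(a[...,2]<70)
    ys,xs=np.nonzero(m); s=(abs(xs-290)<25)&(abs(ys-225)<30); print(n,xs[s].mean(),xs[s].min(),xs[s].max(),ys[s].min(),ys[s].max())
v=np.load("v.npy")
for a in(0,.05,.1,.2): print(a,proj("top",w(v,knob(a))),proj("side",w(v,knob(a))))
print(bot.get_obs()["q"].round(2)); p,R,_=st(); to(-125,38,200)
E
```

```text
[ 5.94890395e-01  4.39240565e-02 -7.65686607e-02  4.42129944e+01
  1.84475811e-02 -2.19135210e+01]
[[-0.6 -0.2]
 [-0.4 -0. ]
 [-0.9 -0.6]
 [ 2.5  0.3]
 [-0.  -1. ]
 [-0.2 -0.4]
 [ 0.6  0. ]
 [-1.3 -0.4]
 [ 0.4 -0.7]
 [-0.4 -0.7]
 [ 0.4 -0.3]
 [ 0.4 -0.6]]
lip [[0.6047744  0.17275846 0.076     ]] seatlip [[0.59909756 0.09876291 0.07      ]] knob [[0.51529903 0.0901375  0.09      ]] piv [[0.50960663 0.03040814 0.        ]]
top 286.0 285 287 207 209
side 307.60526315789474 305 309 229 239
0 [[286.57003871 207.54214085]] [[308.65512753 229.61341363]]
0.05 [[286.65598639 206.68500629]] [[307.51641352 229.31716291]]
0.1 [[286.78475596 205.83324851]] [[306.3985444  228.97644065]]
0.2 [[287.16922825 204.15430293]] [[304.23725884 228.16567127]]
[-0.59  0.45  0.11  1.77 -0.07  0.92  1.06]
t 7.9 press mm [-68.  217.4 175.4] ytool deg 90.7 z [-0.002  0.004 -1.   ] F [-0.  -0.  -0.1] w -0.0001 [0.5437 0.2659 0.1754]
t 7.9 press mm [-68.  217.4 175.4] ytool deg 90.7 z [-0.002  0.004 -1.   ] F [-0.  -0.  -0.1] w -0.0001 [0.5437 0.2659 0.1754]
units [ 0.1484 -0.4464 -0.0629]
```

Call:
send_rows:
  motion: "0.037 -0.112 0 0 0 0; 0.037 -0.112 0 0 0 0; 0.037 -0.112 0 0 0 0; 0.037 -0.112 0 0 0 0; 0 0 0.1 0 0 0; 0 0 0.1 0 0 0; 0 0 0.07 0 0 0; 0 0 0 0 0 0"

```text
time: 8.9
tool_pos: [0.4744, 0.0827, 0.0657]
tool_rot: [-0.118, -3.135, 0.002]
contact_force: [0.4, 0.6, 0.8]
grip_width: -0.0004
gripper_force: 0.0
```

```bash
python3 -c "
from h import *
st()
b=get_image('top')[:,:,::-1]; a=get_image('side')[:,:,::-1]; cv2.imwrite('pics/a4.png',np.hstack([cv2.resize(a[150:280,240:370],(400,400),interpolation=2),cv2.resize(b[145:245,250:350],(400,400),interpolation=2)]))"
```

```text
t 8.9 press mm [-123.1   29.4   65.7] ytool deg 90.1 z [-0.004 -0.001 -1.   ] F [0.4 0.6 0.8] w -0.0004 [0.4744 0.0827 0.0657]
```

View pics/a4.png

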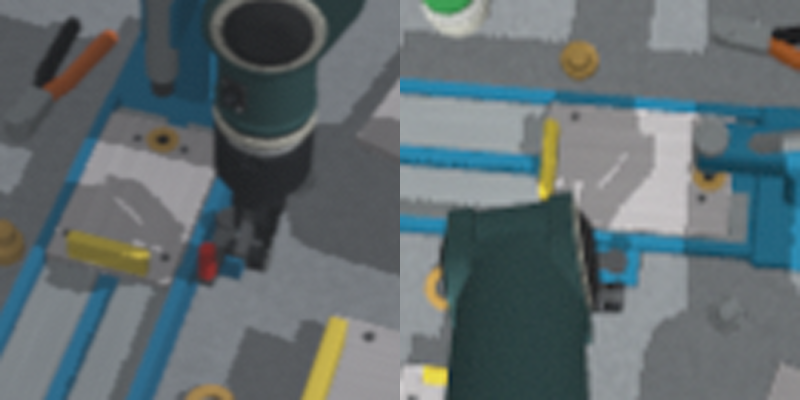

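The board is seated. The finger stands 20 mm outside the red knob and 10 mm low in y, so I'm shifting it and then approaching.

Call:
send_rows:
  motion: "0 0.024 0 0 0 0; -0.012 0 0 0 0 0; -0.012 0 0 0 0 0; -0.012 0 0 0 0 0; -0.01 0 0 0 0 0; -0.01 0 0 0 0 0; 0 0 0 0 0 0"

```text
time: 9.88
tool_pos: [0.4991, 0.0901, 0.0672]
tool_rot: [-0.12, -3.139, 0.0]
contact_force: [0.6, -0.0, 0.1]
grip_width: 0.0001
gripper_force: 0.0
```

Call:
send_rows:
  motion: "-0.0099 0.0026 0 0 0 0.0104; -0.0099 0.0026 0 0 0 0.0104; -0.0099 0.0026 0 0 0 0.0104; -0.0099 0.0026 0 0 0 0.0104; -0.0099 0.0026 0 0 0 0.0104; -0.0099 0.0026 0 0 0 0.0104"

```text
time: 10.62
tool_pos: [0.5225, 0.0905, 0.067]
tool_rot: [-0.732, -3.053, 0.001]
contact_force: [-1.9, -0.3, 0.3]
grip_width: 0.0002
gripper_force: 0.6
```

```bash
python3 -c "
from h import *
st()"
```

```text
t 10.625 press mm [-75.8  40.9  67. ] ytool deg 67.4 z [-0.002 -0.    -1.   ] F [-1.9 -0.3  0.3] w 0.0002 [0.5225 0.0905 0.067 ]
```

Contact is at 2 N and the arc is tracking well. I'm raising the tip 10 mm so the trailing finger corner clears the lip (z 70), then continuing the arc.

Call:
send_rows:
  motion: "0 0 -0.025 0 0 0; -0.0099 0.0026 0 0 0 0.0104; -0.0099 0.0026 0 0 0 0.0104; -0.0099 0.0026 0 0 0 0.0104; -0.0099 0.0026 0 0 0 0.0104; -0.0099 0.0026 0 0 0 0.0104; -0.0099 0.0026 0 0 0 0.0104; -0.0099 0.0026 0 0 0 0.0104"

```text
time: 11.62
tool_pos: [0.5489, 0.0797, 0.0778]
tool_rot: [-1.403, -2.81, -0.0]
contact_force: [-0.3, 0.1, -0.5]
grip_width: -0.0003
gripper_force: 0.6
```

Call:
send_rows:
  motion: "-0.0099 0.0026 0 0 0 0.0104; -0.0099 0.0026 0 0 0 0.0104; -0.0099 0.0026 0 0 0 0.0104; -0.0099 0.0026 0 0 0 0.0104; -0.0099 0.0026 0 0 0 0.0104; -0.0099 0.0026 0 0 0 0.0104"

```text
time: 12.38
tool_pos: [0.5654, 0.0619, 0.0778]
tool_rot: [-1.923, -2.483, -0.001]
contact_force: [-0.7, 1.1, -0.6]
grip_width: -0.0001
gripper_force: 0.6
```

```bash
python3 -c "
from h import *
st()
b=get_image('top')[:,:,::-1]; a=get_image('side')[:,:,::-1]; cv2.imwrite('pics/a5.png',np.hstack([cv2.resize(a[150:280,240:370],(400,400),interpolation=2),cv2.resize(b[145:245,250:350],(400,400),interpolation=2)]))"
```

```text
t 12.375 press mm [-30.8  15.7  77.8] ytool deg 18.9 z [-0.001  0.001 -1.   ] F [-0.7  1.1 -0.6] w -0.0001 [0.5654 0.0619 0.0778]
```

Call:
send_rows:
  motion: "-0.0099 0.0026 0 0 0 0.0104; -0.0099 0.0026 0 0 0 0.0104; -0.0099 0.0026 0 0 0 0.0104; -0.0099 0.0026 0 0 0 0.0104"

```text
time: 12.98
tool_pos: [0.5722, 0.0471, 0.0777]
tool_rot: [-2.229, -2.212, -0.001]
contact_force: [-0.2, 1.7, 0.3]
grip_width: -0.0
gripper_force: 0.5
```

Call:
send_rows:
  motion: "-0.005 0.0013 0 0 0 0.0052; -0.005 0.0013 0 0 0 0.0052"

```text
time: 13.22
tool_pos: [0.5732, 0.0441, 0.0776]
tool_rot: [-2.3, -2.137, -0.002]
contact_force: [-2.3, 5.8, 1.8]
grip_width: 0.0001
gripper_force: 3.2
```

Call:
send_rows:
  motion: "-0.005 0 0 0 0 0"

```text
time: 13.35
tool_pos: [0.5732, 0.0439, 0.0776]
tool_rot: [-2.297, -2.138, -0.004]
contact_force: [-1.2, 10.4, 2.7]
grip_width: 0.0002
gripper_force: 5.1
```

Force is 10 N with no further motion, so the latch is at its end stop. Backing away.

Call:
send_rows:
  motion: "0.012 0 0 0 0 0; 0.02 0 0 0 0 0; 0 0 -0.1 0 0 0; 0 0 -0.1 0 0 0; 0 0 -0.1 0 0 0; 0.12 -0.05 0 0 0 0; 0.12 -0.05 0 0 0 0; 0.12 -0.05 0 0 0 0"

```text
time: 14.35
tool_pos: [0.5245, 0.2024, 0.1976]
tool_rot: [2.302, 2.137, 0.001]
contact_force: [0.3, 0.5, -1.1]
grip_width: -0.0003
gripper_force: 0.0
```

Call:
send_rows:
  motion: "0.12 -0.05 0 0 0 0; 0.12 -0.05 0 0 0 0; 0.12 -0.05 0 0 0 0; 0 0 0 0 0 0; 0 0 0 0 0 0"

```text
time: 14.98
tool_pos: [0.4758, 0.3485, 0.1971]
tool_rot: [2.301, 2.137, -0.001]
contact_force: [0.4, -1.9, -0.1]
grip_width: 0.0001
gripper_force: 0.0
```

```bash
python3 -c "
from h import *
st(); v=np.load('v.npy')
print(proj('top',w(v,knob(1.571))),proj('side',w(v,knob(1.571))))
b=get_image('top')[:,:,::-1]; a=get_image('side')[:,:,::-1]; cv2.imwrite('pics/a6.png',np.hstack([cv2.resize(a[150:280,220:350],(400,400),interpolation=2),cv2.resize(b[145:245,250:350],(400,400),interpolation=2)]))"
```

```text
t 14.975 press mm [-142.   294.6  197.1] ytool deg 0.2 z [ 0.    -0.001 -1.   ] F [ 0.4 -1.9 -0.1] w 0.0001 [0.4758 0.3485 0.1971]
[[305.01899264 191.53911103]] [[293.02211419 206.76119354]]
```

View pics/a6.png

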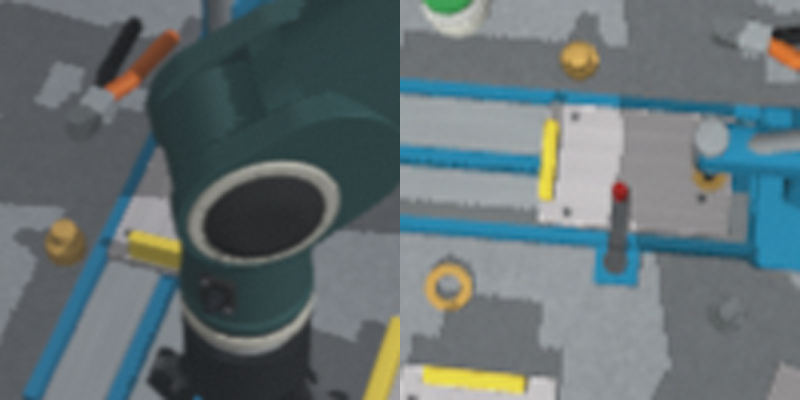

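The top view (right panel) shows the latch lying across the board, with the knob at pixel (305,192.5). A fully closed latch is predicted at (305.0,191.5), and the 1 px difference matches the earlier fit's offset. The board is seated and nothing else has moved.

```bash
python3 -c "
from cell import bot
print(bot.job_done())"
```

```text
the job is handed in; nothing more can be done
None
```

I pushed the die board into its notches and turned the latch fully across it to its end stop; the job was handed in at about 15 s with the arm clear and the other things untouched.

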